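# Hold a sterilised teat over its bottle with the tongs

### The arm

A 7-joint arm with a two-finger parallel gripper is mounted at the origin on the work surface. World frame = base frame: x ahead of the robot, y to its left, z up, the work surface at z = 0. Lengths are in m, angles in rad, forces in N, time in s.
With the tool pointing down it reaches from about 0.35 to 0.9 m from the base axis. Payload 19.9 kg.
Tool frame: the origin (TCP) lies between the finger pads; the fingertips stand 19 mm ahead of it and the grasp point (between the pads) is the TCP; z points along the fingers, y is the line along which they close (so a half turn about z gives the same grasp; the last joint's range is limited). The gripper opens to 94 mm and grips with 3 to 60 N. Pads are 16 mm wide; open, the fingers measure 119 mm over their backs; the gripper's body (75 mm by 177 mm) begins 78 mm behind the grasp point.
Start: joints at [1.19, 0.417, -0.01, 1.614, 0.005, 1.111, -0.053], TCP at [0.208, -0.589, 0.224] pointing down, gripper open.
Joint ranges: [-2.81, 2.81], [-0.39, 2.02], [-1.27, 1.25], [0.06, 2.57], [-1.19, 4.33], [0.19, 2], [-2.82, 2.82]. Speed limits (rad/s): [1.89, 1.89, 2.39, 2.39, 3.01, 3.01, 3.01].

### API

Orientations are given as a 3x3 rotation matrix whose columns are the frame's x, y, z axes.
In Python, from rig import robot gives the robot as it stands. Calls block until the motion is done:
- robot.move_ptp(position, orientation): joint-space move of the TCP to a pose.
- robot.move_linear(position, velocity=0.15, frame=None, threshold=None): straight line of the TCP; frame=None keeps the orientation; velocity is the mean speed in m/s. With threshold (N) it stops when the force on the tool has changed by that much, and returns True; else False.
- robot.goto_joints(angles): joint-space move.
- robot.gripper_to(opening): finger opening in m; the grip force is fixed at half the most; returns when the fingers have stopped.
- robot.pause(seconds).
- robot.ik(position, orientation): joint angles nearest the present ones, or None.
- robot.get_state(): the state.
- robot.grab_frame(name): name is "side" or "top"; returns the picture (420x560x3 uint8, red, green, blue); there is no depth.
- robot.camera_info(name): a dict with "fx", "fy", "cx", "cy" (pixels), "rvec" (rotation vector, rad) and "tvec" (3), from world to camera coordinates, as OpenCV has them. Camera axes: x right, y down, z forward; pixel columns grow to the right and rows downward; lengths in m; the calibration is good to about 2 mm. A picture is of the moment at which its call begins. camera_info takes no time and is no camera call.
A pose or a line that the arm cannot do raises robot.PlanningError and nothing moves.
- robot.sign_off(): hands the job in; it is judged then, once.
The state is a dict: "time": time; "qpos": joint angles; "joint_vel": joint speeds; "effort": joint torques, N m; "ee_pos": TCP position; "tool_rot": TCP orientation; "force": force on the tool from outside, world axes, zero at the start; "moment": the same for the moment, N m; "opening": finger opening in m; "grasp_force": force on a finger pad.
Only numpy, scipy, OpenCV 4.12 (cv2) and the standard library are available. Lean on these libraries where they do the work, as an engineer would, in place of code of your own. Each camera call takes 0.05 s, during which the arm holds its last target. There are 200 camera calls.

### The job

Take the taller of the two baby bottles out of the drying rack and stand it upright, whole base on the small wooden board, and let go. Then pick up the kitchen tongs, squeeze them shut on the teat in its screw ring, and finish holding it still, teat pointing up, in the tongs straight above that bottle's open mouth with a few centimetres of air between, ready to be fitted: do not put it down or let go. The teat is clean, so only the tongs may touch it, never the gripper; do not knock the bottle over and leave everything else where it is.

Things in the scene. Friction and masses are not known exactly. Their poses are not given: they have to be found in the camera images.
- bottle_center (a point): The taller empty baby bottle, 155 mm high, 55 to 100 g: body 54 mm diameter up to 115 mm, then a shoulder, and a neck 36 mm diameter over the top 24 mm. This point is its centre, 78 mm above its base. It starts upright in one of the rack's two wells (which one varies), base 8 mm above the counter, well 61 mm wide, 14 mm deep: lift it straight out.
- bottle_mouth (a point): Centre of the taller bottle's mouth, at its very top, 155 mm above its base.
- bottle: The taller bottle, origin at the centre of its base, z up along its axis.
- short_bottle_center (a point): The shorter bottle, 110 mm high, same 54 mm body and 36 mm neck, in the other well of the rack, 100 mm from the taller one; this point is its centre, 55 mm above its base. Leave it.
- rack: White drying rack, fixed, 210 x 110 x 22 mm with fins up to 46 mm along its two long edges; origin at the centre of its underside on the counter, x along its long side; wells at x = +-50 mm.
- board_top (a point): Small light wooden board, fixed, 160 x 160 mm, 12 mm thick; this point is the centre of its upper face, x and y along its edges.
- teat_center (a point): Bottle teat in a ribbed screw ring, 24 to 42 g, 50 mm high overall: the ring, below, is 40 mm diameter and 20 mm high with upright sides; the soft-coloured teat stands on it. This point is 25 mm above the underside, on the axis; z points up through the teat. It starts upright on the stand. The ring is what the tongs should close on.
- teat: The teat with its ring, origin at the centre of its underside.
- stand: Low round cork coaster (stand), fixed, 84 mm diameter, 15 mm high; origin at the centre of its underside. The teat stands near its middle.
- tongs_grip (a point): Kitchen tongs lying on the counter on edge, so that the arms close in the level plane. This point is midway between the two black grip plates (60 mm long, 34 mm high, standing on the counter, outer faces 58 mm apart at rest), 17 mm up, near the centre of mass. x points from the hinge (100 mm behind) to the tips, y across, z up. Squeeze the plates along y.
- tongs_tips (a point): Midway between the tongs' two rubber tip pads at rest, 90 mm ahead of tongs_grip along x, 17 mm up. The pads are 30 mm long, 22 mm high (6 to 28 mm above the counter), 76 mm apart at rest. Each mm of squeeze at the plates closes them by 1.9 mm: plates at 52 mm, tips about 65 mm apart; plates at 39 mm, tips 40 mm apart and parallel.
- tongs: The tongs, about 215 mm long, 100 g; origin on the counter under tongs_grip, same axes (fixed to the +y arm, so they turn a little as it closes). They spring open: squeezed lightly to 52 mm over the plates (3 to 4 N) they can be lifted and carried open; 39 mm takes about 5 N; squeeze with about 20 N to hold something well.
- tongs_jaw (a joint): Closing angle of the tongs, rad: 0 at rest (open, springs back by itself), about 0.19 when shut on the 40 mm ring, 0.36 at the stop.
- pacifier: Blue pacifier, 44 mm diameter, 33 mm high; origin under its centre. Leave it.
- cap: White bottle cap, 48 mm diameter, 24 mm high; origin under its centre. Leave it.
- spoon: Wooden spoon, 250 mm long, lying across the far side. Leave it.
- tin: Tin, 74 mm diameter, 100 mm high; origin under its centre. Leave it.
- mug: White mug, 80 mm diameter, 90 mm high; origin under its centre. Leave it.
There are look-alikes about, which are no part of the job. What is shaped like the teat but black is not meant. What is shaped like the bottle but black or turquoise is not meant.

How it is judged:
On the way, in this order (a step that is already met when the one before it is completed fails the run):
1. the taller bottle stands upright on the board, let go (angle between bottle's own z axis and vertical below 0.1 rad and z of bottle_center in the frame of board_top between 0.072 and 0.083 m and x of bottle_center in the frame of board_top between -0.055 and 0.055 m and y of bottle_center in the frame of board_top between -0.055 and 0.055 m and contact force between bottle and the arm below 0.1 N and linear speed of bottle below 0.03 m/s), for 0.3 s.
2. the teat is lifted off its stand in the tongs (contact force between tongs and teat above 0.4 N and contact force between the fingers and tongs above 1 N and contact force between the arm and teat below 0.05 N and z of teat_center in the frame of stand above 0.06 m), for 0.2 s.
At the end, for the whole second after the job is handed in: Tall bottle let go, upright on the board (0.1 rad, within 55 mm of its centre each way). Gripper holds the tongs, tongs hold the teat still, point up within 0.5 rad, within 30 mm of the bottle axis, underside 5 to 100 mm above the mouth; bottle untouched by tongs and teat, teat by the gripper (all of step 1 and contact force between tongs and teat above 0.4 N and contact force between the fingers and tongs above 1 N and contact force between the arm and teat below 0.05 N and horizontal distance between teat_center and bottle_mouth below 0.03 m and z of teat_center in the frame of bottle_mouth between 0.03 and 0.125 m and angle between teat_center's own z axis and vertical below 0.5 rad and linear speed of teat below 0.04 m/s and contact force between each of teat, tongs and bottle below 0.05 N); the arm keeps its last pose, push and grip.
It fails at once if the gripper touches the teat (contact force between the arm and teat above 0.3 N).
It fails at once if the taller bottle is tipped over (angle between bottle's own z axis and vertical above 0.7 rad).
It fails at once if something else on the counter is disturbed (distance of any of short_bottle_center, pacifier, cap, spoon, tin, mug from where it was at the start of the episode above 0.03 m).
It fails at once if the shorter bottle is tipped (angle between short_bottle_center's own z axis and vertical above 0.3 rad).
It also fails if it takes over 69 s, if anything falls off the work surface, if the arm or the gripper's body presses on something with over 40 N, if the wrist force passes 120 N, or if a joint passes its speed limit or range.

## Working session

There is one attempt and no reset: what is moved stays moved. The work goes in short steps, each a Python script; the robot and the scene stay as the last script left them, time stands still between calls to the robot, and variables do not carry over. Pictures are saved under pics/ and viewed, at most 10 in all, crops included, and the job is handed in when it is done.

```bash
mkdir -p pics; ls; python3 - <<'E'
from rig import robot
import cv2
for n in("top","side"):
    f=robot.grab_frame(n); cv2.imwrite(f"pics/{n}0.png",cv2.resize(f[:,:,::-1],(800,600),interpolation=cv2.INTER_CUBIC)); cv2.imwrite(f"pics/{n}0_raw.png",f[:,:,::-1]); print(robot.camera_info(n))
print(robot.get_state())
E
```

```text
pics
{'fx': 460.6430823052101, 'fy': 460.6430823052101, 'cx': 274.5623723256415, 'cy': 210.24866828232453, 'rvec': array([ 2.16683417, -2.13111109,  0.15676551]), 'tvec': array([0.0428258 , 0.60815807, 1.29481154])}
{'fx': 379.9014629145356, 'fy': 379.9014629145356, 'cx': 282.7249107012978, 'cy': 211.15927460178085, 'rvec': array([ 2.13433056, -0.32686654,  0.1757978 ]), 'tvec': array([-0.52527005,  0.20119353,  0.80914681])}
{'time': 0.1, 'qpos': array([ 1.19046946,  0.41787181, -0.0103023 ,  1.61408996,  0.00469028,
        1.11071105, -0.05300735]), 'joint_vel': array([ 1.08594603e-03, -1.80428104e-03, -4.75139635e-04, -2.48317551e-03,
        9.40476419e-04, -1.94671109e-05, -7.14698024e-04]), 'effort': array([ 1.17228719e-03, -8.52581978e+01,  6.39482550e-01, -4.26695108e+01,
       -4.89593216e-02,  1.64526631e-02,  7.06440755e-05]), 'ee_pos': array([ 0.20762854, -0.58917569,  0.22392444]), 'tool_rot': array([[ 9.43146695e-01,  3.32376494e-01, -4.21407975e-04],
       [ 3.32376752e-01, -9.43146201e-01,  9.68622640e-04],
       [-7.55019336e-05, -1.05361946e-03, -9.99999442e-01]]), 'force': array([ 0.28467759, -0.31231877, -0.47865903]), 'moment': array([-0.02361273,  0.01042184,  0.00514214]), 'grasp_force': 0.0, 'opening': 0.09385002611953651}
```

View pics/top0.png

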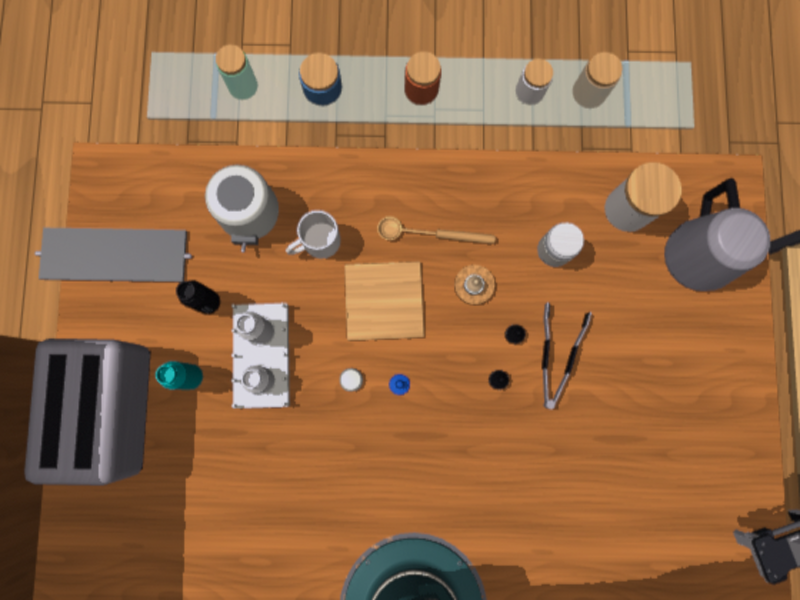

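View pics/side0.png

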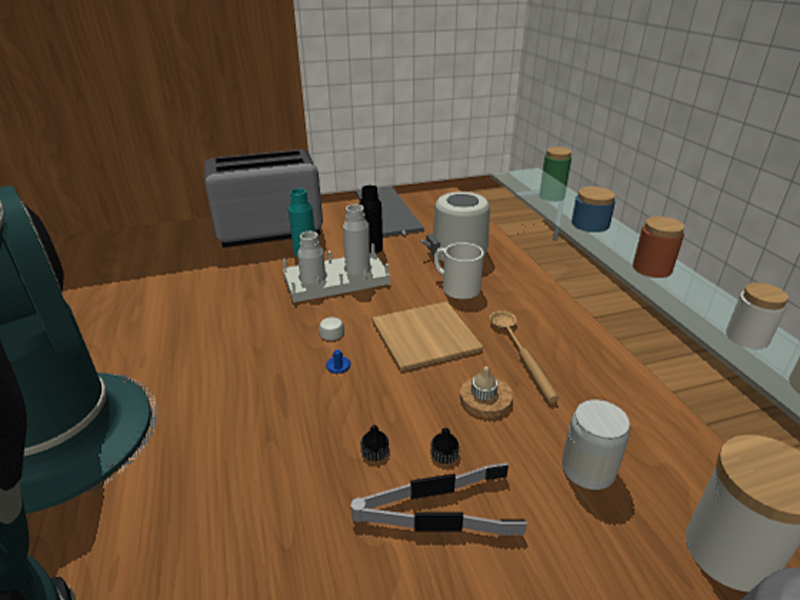

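Top view (800x600): the tall-bottle candidates are the clear one in the rack's far well (247,325), the clear one in its near well (257,378), black (198,296) and turquoise (178,376). The teat candidates are cork stand (475,284), black (515,333) and black (499,379). I choose the far-well clear bottle, which is tall in the side view at (356,210), and the teat on the cork stand. Next is one close crop to check both.

```bash
python3 - <<'E'
import cv2,numpy as np
t=cv2.imread("pics/top0_raw.png");s=cv2.imread("pics/side0_raw.png")
# (img,x0,y0,w,h) -> 400x300
L=[(t,150,205,80,60+20),(s,190,135,100,80),(t,310,180,110,110),(s,240,250,140,130)]
o=[]
for im,x,y,w,h in L:
    k=min(400/w,300/h); c=cv2.resize(im[y:y+h,x:x+w],None,fx=k,fy=k,interpolation=cv2.INTER_CUBIC)
    p=np.zeros((300,400,3),np.uint8);p[:c.shape[0],:c.shape[1]]=c[:300,:400];o.append(p);print(x,y,k)
cv2.imwrite("pics/crop1.png",np.vstack([np.hstack(o[:2]),np.hstack(o[2:])]))
E
```

```text
150 205 3.75
190 135 3.75
310 180 2.727272727272727
240 250 2.3076923076923075
```

View pics/crop1.png

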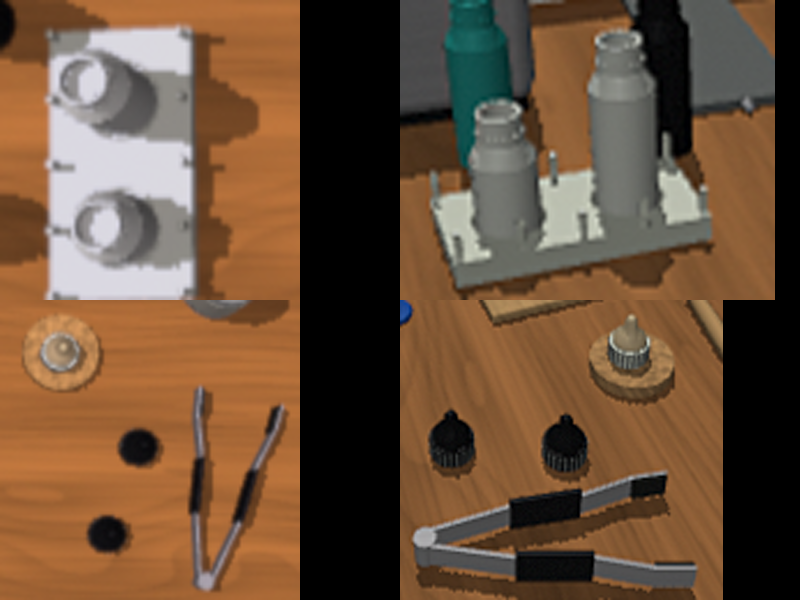

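The crop confirms the choices: the tall clear bottle is in the far well (mouth at top raw (172,226), side raw (248,146)), and the beige teat with the grey ring is on the cork stand. Next I triangulate.

```bash
cat > h.py <<'E'
import numpy as np,cv2
from rig import robot
def cam(n):
    c=robot.camera_info(n);R=cv2.Rodrigues(np.array(c["rvec"]))[0]
    return np.array([[c["fx"],0,c["cx"]],[0,c["fy"],c["cy"]],[0,0,1]])@np.c_[R,c["tvec"]]
P={n:cam(n) for n in("top","side")}
def tri(t,s):
    X=cv2.triangulatePoints(P["top"],P["side"],np.array(t,float),np.array(s,float))[:,0];return X[:3]/X[3]
def onz(n,uv,z):
    p=P[n];H=np.c_[p[:,0],p[:,1],p[:,2]*z+p[:,3]];w=np.linalg.solve(H,[*uv,1]);return w[:2]/w[2]
def proj(n,X):
    w=P[n]@np.r_[X,1];return w[:2]/w[2]
def down(a): # tool z down, tool x at heading a
    c,s=np.cos(a),np.sin(a);return np.array([[c,s,0],[s,-c,0],[0,0,-1.]])
E
python3 - <<'E'
from h import *
np.set_printoptions(precision=4,suppress=True)
print("mouth",tri((172.1,226.3),(248.4,145.7)))
print("short",tri((150+97/3.75,205+225/3.75),(190+99/3.75,135+108/3.75)))
print("teat tip",tri((333.1,196.9),(340.1,257.8)),"stand",onz("top",(332.7,199.4),.015))
print("hinge",tri((385.2,283),(250.8,353.6)))
for n,uv,z in[("hinge",(385.2,283),.034),("pl",(382.2,248.2),.034),("pr",(399.5,252.2),.034),("tl",(384.1,214.8),.028),("tr",(410.5,223.3),.028)]:print(n,onz("top",uv,z))
T=[(345,264),(421,262),(424,338),(348,340)];S=[(434,303),(481,348),(404,369),(374,320)]
for t,s in zip(T,S):print("board",onz("top",np.array(t)*.7,.012),tri(np.array(t)*.7,np.array(s)*.7))
R=[(233,305),(287,303),(289,407),(233,408)]
for r in R:print("rack",onz("top",np.array(r)*.7,.022))
E
```

```text
mouth [0.5444 0.322  0.1604]
short [0.4448 0.316  0.1192]
teat tip [ 0.6471 -0.1151  0.0612] stand [ 0.647  -0.1197]
hinge [ 0.4044 -0.2697  0.0245]
hinge [ 0.4036 -0.2673]
pl [ 0.503  -0.2604]
pr [ 0.4923 -0.3102]
tl [ 0.6015 -0.269 ]
tr [ 0.5777 -0.346 ]
board [0.6872 0.1532] [0.6782 0.1558 0.0087]
board [ 0.6942 -0.0062] [ 0.6943 -0.0062  0.0084]
board [ 0.5344 -0.014 ] [ 0.5393 -0.0153  0.0052]
board [0.5277 0.1428] [0.5308 0.1429 0.0031]
rack [0.5952 0.381 ]
rack [0.6012 0.2699]
rack [0.3895 0.2576]
rack [0.3857 0.3704]
```

```bash
python3 - <<'E'
from h import *
b=np.array([.5437,.3225]);R=down(.055);bd=np.array([.611,.069])
s=robot.get_state();p=s["ee_pos"]
robot.move_linear([p[0],p[1],.32],velocity=.25)
robot.move_ptp([*b,.30],R)
robot.move_linear([*b,.19],velocity=.2)
print(robot.move_linear([*b,.103],velocity=.12,threshold=6))
robot.gripper_to(0.0)
s=robot.get_state();print(s["opening"],s["grasp_force"],s["ee_pos"],s["time"])
robot.move_linear([*b,.22],velocity=.12)
f=robot.get_state()["force"];print(f)
for n in("top","side"):cv2.imwrite(f"pics/{n}1.png",cv2.cvtColor(robot.grab_frame(n),cv2.COLOR_RGB2BGR))
robot.move_linear([*bd,.22],velocity=.15,frame=down(0))
robot.move_linear([*bd,.122],velocity=.12)
print(robot.move_linear([*bd,.103],velocity=.03,threshold=3))
s=robot.get_state();print(s["opening"],s["grasp_force"],s["ee_pos"],s["force"],s["time"])
E
```

```text
False
0.053656088105762355 29.944891333580017 [0.54371384 0.32247934 0.1029863 ] 6.3
[ 0.43270314  0.17619038 -1.29163   ]
True
0.05370812457245544 29.995785355567932 [0.61096709 0.06842596 0.10641906] [ 1.24126015 -2.21313751  2.23059084] 10.9083
```

```bash
python3 - <<'E'
from h import *
robot.gripper_to(0.09)
bd=robot.get_state()["ee_pos"][:2]
robot.move_linear([*bd,.23],velocity=.2)
robot.pause(.3)
# go toward the tongs
robot.move_ptp([.497,-.286,.20],down(-.12))
ims=[cv2.cvtColor(robot.grab_frame(n),cv2.COLOR_RGB2BGR) for n in("top","side")]
cv2.imwrite("pics/t2raw.png",ims[0]);cv2.imwrite("pics/s2raw.png",ims[1])
a=cv2.resize(ims[0][170:270,220:320],(400,400),interpolation=cv2.INTER_CUBIC)
b=cv2.resize(ims[1][140:270,240:370],(400,400),interpolation=cv2.INTER_CUBIC)
cv2.imwrite("pics/c2.png",np.hstack([a,b]));print(robot.get_state()["time"])
# tongs estimates: fit line on raw crop
E
```

```text
14.2
```

View pics/c2.png

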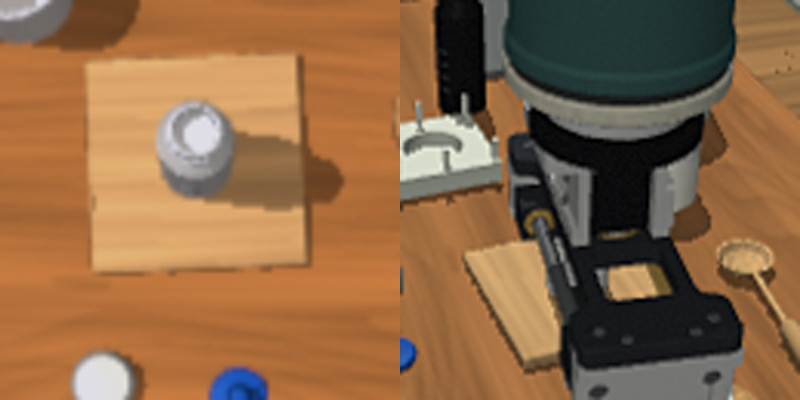

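The bottle stands upright on the board, with its mouth at about raw top (270,202). Next come the tongs, at (0.499, -0.287) with heading about -0.21.

```bash
python3 - <<'E'
from h import *
print("mouth",onz("top",(270,202.5),.167),"stand z check",tri((332.7,199.4),(340.1,265.5)))
R=down(-.21);g=np.array([.499,-.287])
robot.gripper_to(.094)
robot.move_linear([*g,.09],velocity=.15,frame=R)
print(robot.move_linear([*g,.024],velocity=.08,threshold=5))
robot.gripper_to(.052)
s=robot.get_state();print(s["opening"],s["grasp_force"],s["ee_pos"],s["time"])
z=s["ee_pos"][2]
robot.move_linear([*g,z+.07],velocity=.1)
a=-.15;t=np.array([.647,-.117]);q=t-.09*np.array([np.cos(a),np.sin(a)])
robot.move_linear([*q,z+.08],velocity=.15,frame=down(a))
robot.pause(.2)
s=robot.get_state();print(s["opening"],s["grasp_force"],s["ee_pos"],s["time"],z)
ims=[cv2.cvtColor(robot.grab_frame(n),cv2.COLOR_RGB2BGR) for n in("top","side")]
cv2.imwrite("pics/t3raw.png",ims[0]);cv2.imwrite("pics/s3raw.png",ims[1])
A=cv2.resize(ims[0][150:250,280:380],(400,400),interpolation=cv2.INTER_CUBIC)
B=cv2.resize(ims[1][180:310,260:390],(400,400),interpolation=cv2.INTER_CUBIC)
cv2.imwrite("pics/c3.png",np.hstack([A,B]))
E
```

```text
mouth [0.61007712 0.06556543] stand z check [ 0.64514382 -0.11729727  0.04030369]
False
0.052385543885843135 4.492667442827951 [ 0.49910699 -0.28712862  0.02410531] 17.1667
0.05204158220438456 3.459833395318128 [ 0.55787915 -0.10415138  0.10407363] 19.65 0.024105305679962045
```

View pics/c3.png

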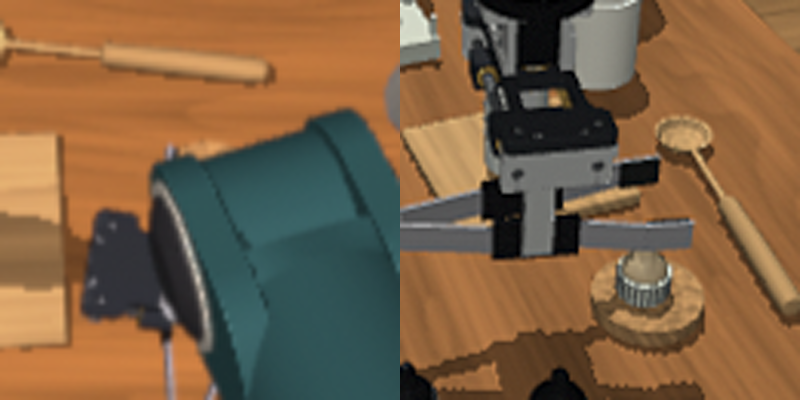

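The tongs are carried open and level. The near tip end is at side raw (355,252), the far tip at (344,231), and the left tip in the top view at (322.5,187.5). I compare these with the predicted positions.

```bash
python3 - <<'E'
from h import *
np.set_printoptions(precision=4,suppress=True)
s=robot.get_state();p=s["ee_pos"];R=s["tool_rot"];x=R[:,0]*[1,1,0];y=np.array([-x[1],x[0],0])
print(x)
for sg,uv in((-1,(355.2,251.8)),(1,(344.2,231.))):
    w=onz("side",uv,.084);d=np.r_[w,p[2]]-p;print(sg,"along",d@x,"across",d@y)
d=np.r_[onz("top",(322.5,187.5),.084),p[2]]-p;print("topleft",d@x,d@y)
# ring in side pic: left/right edges at crop (616..672,~283) height z~.030
for u in(616,672,644):print(onz("side",(260+(u-400)*.325,180+286*.325),.025))
print("tip side",onz("side",(340.1,257.8),.065),"top",onz("top",(333.1,196.9),.065))
E
```

```text
[ 0.9887 -0.15    0.    ]
-1 along 0.11965774273663132 across -0.008971220726475541
1 along 0.11779876169252787 across 0.06843983544474712
topleft 0.10650305489195441 0.03842528974687242
[ 0.6256 -0.1185]
[ 0.6648 -0.1308]
[ 0.6452 -0.1246]
tip side [ 0.646  -0.1192] top [ 0.6458 -0.1144]
```

```bash
python3 - <<'E'
from h import *
np.set_printoptions(precision=4,suppress=True)
s=robot.get_state();p=s["ee_pos"];R=s["tool_rot"];x=R[:,0]*[1,1,0];y=np.array([-x[1],x[0],0])
print(tri((322.5,187.5),(344.2,231.)))
for z in(.084,.09,.1,.11,.12):
  r=[]
  for uv in((355.2,251.8),(344.2,231.)):
    d=np.r_[onz("side",uv,z),p[2]]-p;r+=[d@x,d@y]
  print(z,np.array(r))
im=cv2.imread("pics/s3raw.png")
cv2.imwrite("pics/c4.png",cv2.resize(im[190:290,220:370],(780,520),interpolation=cv2.INTER_CUBIC))
for n,dx,dy,z in(("tipN",.105,-.038,.084),("tipF",.105,.038,.084),("plN",.03,-.026,.114),("plN",-.03,-.026,.114),("plNb",.03,-.026,.08),("hinge",-.1,0,.114)):
    u=proj("side",np.r_[(p+dx*x+dy*y)[:2],z]);print(n,u,(u-[220,190])*5.2)
E
```

```text
[ 0.6668 -0.0803  0.1059]
0.084 [ 0.1197 -0.009   0.1178  0.0684]
0.09 [ 0.1168 -0.0159  0.1149  0.0606]
0.1 [ 0.112  -0.0274  0.1102  0.0477]
0.11 [ 0.1072 -0.0389  0.1054  0.0347]
0.12 [ 0.1024 -0.0505  0.1007  0.0217]
tipN [352.7693 261.1822] [690.4004 370.1476]
tipF [342.5854 239.3703] [637.444  256.7256]
plN [317.4673 249.9939] [506.8298 311.9681]
plN [288.8413 252.8433] [357.9746 326.7851]
plNb [316.6599 262.4991] [502.6316 376.9953]
hinge [253.5757 248.2128] [174.5938 302.7063]
```

View pics/c4.png

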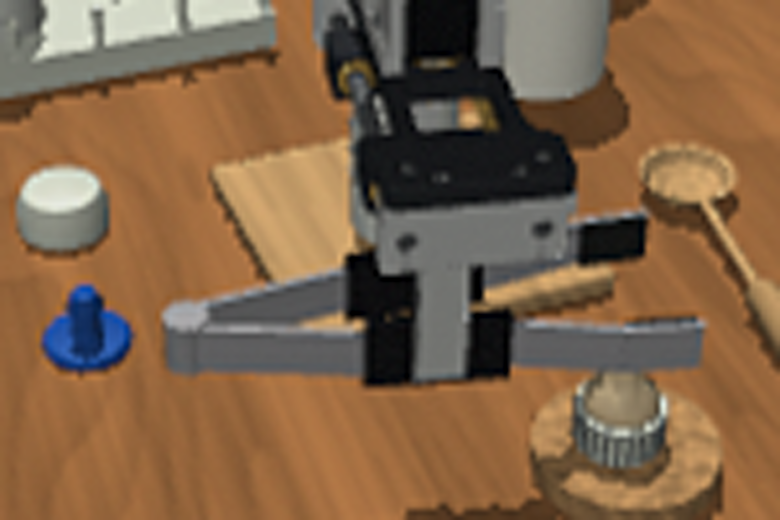

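The tongs are level and centred, with the tip ends at +-38 mm and z about .107 as expected. I had used the wrong top height in that check. Next: descend over the teat, close and lift.

```bash
python3 - <<'E'
from h import *
a=-.15;t=np.array([.6455,-.1185]);q=t-.09*np.array([np.cos(a),np.sin(a)])
print(robot.move_linear([*q,.037],velocity=.08,threshold=4))
print(robot.get_state()["ee_pos"])
robot.gripper_to(0.0)
robot.pause(.3)
s=robot.get_state();print(s["opening"],s["grasp_force"],s["ee_pos"],s["force"],s["time"])
robot.move_linear([*q,.13],velocity=.08)
robot.pause(.2)
s=robot.get_state();print(s["opening"],s["grasp_force"],s["ee_pos"],s["time"])
im=cv2.cvtColor(robot.grab_frame("side"),cv2.COLOR_RGB2BGR);cv2.imwrite("pics/s5raw.png",im)
cv2.imwrite("pics/c5.png",cv2.resize(im[170:290,220:400],(780,520),interpolation=cv2.INTER_CUBIC))
E
```

```text
False
[ 0.55685757 -0.10503083  0.03744939]
0.038449369465037096 29.916771948337555 [ 0.55667608 -0.10507966  0.03711208] [ 0.00223053 -0.00838297  0.65338196] 21.4083
0.03858719921595217 29.918155074119568 [ 0.55637376 -0.10499843  0.12970019] 22.925
```

View pics/c5.png

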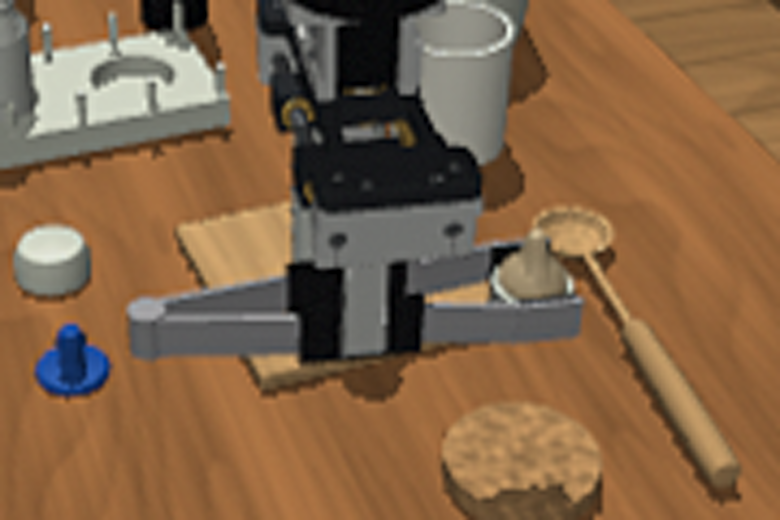

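The teat is held upright in the tongs and is off the cork, with its tip at side raw (344,225). Next I carry it over the bottle.

```bash
python3 - <<'E'
from h import *
s=robot.get_state();p=s["ee_pos"];a=-.15;x=np.array([np.cos(a),np.sin(a)]);y=np.array([-x[1],x[0]])
d=onz("side",(343.9,224.9),.158)-p[:2];print("teat in tool",d@x,d@y)
m=np.array([.6105,.067]);q=m-.09*x
robot.move_linear([*p[:2],.25],velocity=.12)
robot.move_linear([*q,.25],velocity=.1)
robot.move_linear([*q,.237],velocity=.05)
robot.pause(.5)
s=robot.get_state();print(s["opening"],s["grasp_force"],s["ee_pos"],s["time"])
ims=[cv2.cvtColor(robot.grab_frame(n),cv2.COLOR_RGB2BGR) for n in("top","side")]
cv2.imwrite("pics/t6raw.png",ims[0]);cv2.imwrite("pics/s6raw.png",ims[1])
A=cv2.resize(ims[0][150:250,220:320],(400,400),interpolation=cv2.INTER_CUBIC)
B=cv2.resize(ims[1][140:260,220:340],(400,400),interpolation=cv2.INTER_CUBIC)
cv2.imwrite("pics/c6.png",np.hstack([A,B]))
E
```

```text
teat in tool 0.08935600365263231 -0.005825985469855424
0.038989707400023964 29.918076395988464 [0.52152674 0.08042517 0.23705545] 27.0667
```

View pics/c6.png

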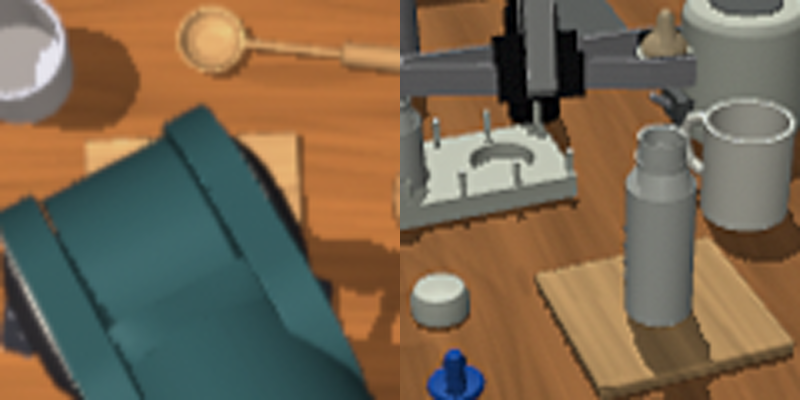

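The teat sits upright, straight above the open mouth (teat tip at side raw (300,144), mouth at (299,180)), with about 48 mm of air between. I check the numbers, then hand in.

```bash
python3 - <<'E'
from h import *
d=onz("side",(300.1,143.6),.265)-onz("side",(299.2,180.2),.167);print(d)
if np.linalg.norm(d)<.022: print(robot.sign_off())
E
```

```text
[-0.00215976 -0.00527253]
the job is handed in; nothing more can be done
None
```

The job is handed in at about 27 s: the tall bottle stands upright on the board, and the tongs hold the teat point up, about 6 mm off the mouth's axis and 48 mm above it by the side camera; the rig returned no verdict.

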